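# Roll the washed tin onto the slot drain

### The arm

A 7-joint arm with a two-finger parallel gripper is mounted at the origin on the work surface. World frame = base frame: x ahead of the robot, y to its left, z up, the work surface at z = 0. Lengths are in m, angles in rad, forces in N, time in s.
With the tool pointing down it reaches from about 0.4 to 0.85 m from the base axis. Payload 4.5 kg.
Tool frame: the origin (TCP) lies at the very end of the fingers, on their centre line; the grasp point (between the pads) lies 19 mm behind it (r.grip_depth is the distance from the TCP to the grasp point, in m); z points along the fingers, x is the direction in which the jaws open and shut, and the axes are right-handed (so a half turn about z gives the same grasp; the last joint's range is limited). The gripper opens to 88 mm and grips with 3 to 60 N. Pads are 18 mm wide; open, the fingers measure 123 mm over their backs; the gripper's body (75 mm by 187 mm) begins 45 mm behind the grasp point.
Start: joints at [1.325, 0.689, -0.195, 1.565, 0.157, 0.902, -0.215], TCP at [0.173, -0.601, 0.239] pointing down, gripper open.
Joint ranges: [-3.01, 3.01], [-0.46, 2.08], [-1.47, 1.51], [0.13, 2.56], [-1, 4.14], [0.04, 2.09], [-2.66, 2.66]. Speed limits (rad/s): [2.57, 2.57, 3.14, 3.14, 3.14, 3.14, 3.14].

### API

Orientations are given as a unit quaternion [x, y, z, w].
In Python, from plant import r gives the robot as it stands. The module is installed in compiled form; this text tells all that it offers.
- The arm moves only by the shell command python3 -m jog 'ROWS' [FORCE]. ROWS is JSON, a list of rows, each a list of 5 numbers: the shift along the tool's x, y, z in units of 1 m (1.0 is 1 m), then the turn about the tool's z in units of 360 degrees (1.0 is 360 degrees), then the closure, from 0 (fully open) to 1 (shut). In form: [[dx, dy, dz, yaw, fingers], ...]. A call has 1 to 20 rows; each row shifts and turns the commanded pose from where the row before left it, along the tool's axes as they then stand; what a row does not reach is not made up. A row lasts 1/10 s, in which the tool goes at most 50 mm and 8.59 degrees, less where a joint would pass 70% of its speed; a pose out of reach is approached as far as the arm can. A call with a number of a shift or a turn outside -1 to 1 is refused whole. A call with a gripper value outside its range is refused whole. The fingers move at their own pace and stop on an object; FORCE is the grip in N (left out, the last holds). Time passes only in rows, so rows that do not move let the fingers close. It gives the time, the measured TCP pose, the force and the opening at its end, in the units of the state.
- r.get_state(): the state, without advancing time (a new reading comes with each control period).
- r.snapshot(name): name is "scene" or "top" or "wrist"; returns the picture (480x640x3 uint8, red, green, blue); there is no depth.
- r.get_calibration(name): a dict with "mtx" (3x3 intrinsics, pixels), "dist" ([k1, k2, p1, p2, k3] as OpenCV has them; the pictures are not rectified), "R" (3x3) and "t" (3): a world point X has camera coordinates R X + t. Camera axes: x right, y down, z forward; pixel columns grow to the right and rows downward; lengths in m; the calibration is good to about 2 mm. A picture is of the moment at which its call begins: read the wrist's pose just before it. get_calibration takes no time and is no camera call; for the wrist camera it gives the pose at the moment of the call.
- r.finish_job(): hands the job in, once; it reports no verdict.
Trained networks look in the newest picture that a camera, given by its name, has taken for a name from the list of things; names that differ only in an ending like _2 or _b are one class to them, and where a whole thing is asked for, a point or a joint stands for the part that bears it (a point fixed in the world has none). Each returns a list of dicts, best first, with "score" (0 to 1); they miss things now and then, are a little off and sometimes report something else, mostly with a low value. They report only what shows in the picture. A call takes as long as a camera call. They do not tell look-alikes from the thing itself.
- r.cut_out(thing, camera): "pixels" (480x640 bool, what is visible of it) and "rect" ([left, top, right, bottom] in pixels, round what is visible of it).
The state is a dict: "clock": time; "q": joint angles; "qd": joint speeds; "joint_torque": joint torques, N m; "tool_pos": TCP position; "eef_rot": TCP orientation; "contact_force": force on the tool from outside, world axes, zero at the start; "moment": the same for the moment, N m; "opening": opening from 0.0 (shut) to 1.0 (fully open).
Only numpy, scipy, OpenCV 4.12 (cv2) and the standard library are available. Lean on these libraries where they do the work, as an engineer would, in place of code of your own. Each camera call takes 0.05 s, during which the arm holds its last target.

### The job

A washed catering tin lies on its side on the draining panel. Pushing it only along its top with the fingertips, roll it across the panel (do not slide, grip or lift it) until it lies still along the long slot drain, resting on the middle of the grating, then take the hand away. Leave everything else on the counter where it is.

Things in the scene. Friction and masses are not known exactly. Their poses are not given: they have to be found in the camera images.
- tin: unlabelled full steel catering tin lying on its side, 99 mm in diameter, 118 mm long, about 0.6 to 1 kg, too wide to grip across. Origin in its middle, on its axis (49.5 mm above the counter); its x axis runs along the tin's axis, y and z turn with it as it rolls. Its top is 99 mm above the counter. It rolls with little resistance and stands still when let go at rest.
- slot_drain: long narrow drain grating, 220 x 44 mm, flush in the counter (nothing to feel or roll over), to one side of the tin or the other, 100 to 190 mm away. Origin at its middle, on the counter surface; x runs along the slot (nearly parallel to the tin's axis), y across it. The round drain on the tin's other side, a flush disc 110 mm wide, is not the target.
- mug: white mug, 80 mm wide, 90 mm tall, loose, to be left alone. Origin under it on the counter.
- bowl: small steel bowl, 100 mm wide, 55 mm tall, loose, to be left alone. Origin under it on the counter.
- beaker: clear plastic beaker, 68 mm wide, 100 mm tall, loose, to be left alone. Origin under it on the counter.
- jar: glass jar, 66 mm wide, 100 mm tall, loose, to be left alone. Origin under it on the counter.
- brush: wooden scrubbing brush lying down, loose, to be left alone. Origin under it on the counter.
- spoon: steel spoon lying down, loose, to be left alone. Origin under it on the counter.
Mind the look-alikes: they are no part of the job. Leave any red look-alike of the tin alone.

How it is judged:
By the outcome, as a careful person would: the job done as asked, in the order asked, and still so for the second after the job is handed in, with the robot touching nothing.
It also fails if it takes over 64 s, if anything falls off the work surface, if the arm or the gripper's body presses on something with over 40 N, if the wrist force passes 120 N, or if a joint passes its speed limit or range.

## Working session

There is one attempt and no reset: what is moved stays moved. The work goes in short steps, Python scripts to look and compute and a shell command to move; the robot and the scene stay as the last step left them, time stands still between calls to the robot, and variables do not carry over. Pictures are saved under pics/ and viewed, and the job is handed in when it is done.

```bash
mkdir -p pics; python3 - <<'E'
from plant import r
import cv2
s=r.get_state(); print({k:(v if isinstance(v,float) else [round(float(x),4) for x in v] if hasattr(v,'__len__') else v) for k,v in s.items()})
for n in("scene","top"):
    im=r.snapshot(n); cv2.imwrite(f"pics/{n}0.png",im[:,:,::-1])
    for t in("tin","slot_drain","mug","bowl","beaker","jar","brush","spoon"):
        for d in r.cut_out(t,n): print(n,t,round(d["score"],2),d["rect"])
    c=r.get_calibration(n); print(c)
E
```

```text
{'clock': 0.0, 'q': [1.3248, 0.69, -0.1945, 1.5663, 0.1573, 0.9025, -0.2151], 'qd': [0.0003, 0.0002, -0.0002, 0.0024, 0.0012, 0.0016, 0.0008], 'joint_torque': [-0.0005, -52.7562, -1.267, -15.3431, -0.0527, 0.0067, 0.0002], 'tool_pos': [0.1724, -0.6001, 0.2379], 'eef_rot': [0.7988, -0.6016, -0.0008, -0.0005], 'contact_force': [-0.0668, 0.0694, 0.2182], 'moment': [0.0216, 0.0087, -0.0201], 'opening': 1.001341117949786}
scene tin 0.96 [139.0, 231.4, 216.2, 289.0]
scene tin 0.82 [265.0, 164.7, 327.9, 217.4]
scene tin 0.73 [311.6, 215.7, 379.2, 282.3]
scene tin 0.57 [208.8, 210.3, 248.2, 241.3]
scene slot_drain 0.66 [394.8, 257.0, 444.9, 319.7]
scene mug 0.8 [485.2, 260.9, 550.4, 320.7]
scene mug 0.25 [398.8, 256.8, 444.0, 320.5]
scene bowl 0.74 [207.3, 205.4, 248.6, 240.9]
scene beaker 0.61 [223.5, 245.7, 261.4, 304.7]
scene jar 0.6 [407.1, 296.3, 448.5, 357.5]
scene brush 0.78 [287.5, 282.3, 381.5, 322.7]
scene brush 0.29 [313.9, 219.2, 376.5, 281.0]
scene spoon 0.75 [331.0, 224.0, 411.6, 245.5]
{'mtx': array([[512.91672808,   0.        , 334.09768135],
       [  0.        , 512.9167280
[... 620 characters left out ...]
owl 0.72 [425.7, 238.3, 477.6, 292.1]
top beaker 0.84 [362.1, 154.3, 403.0, 204.3]
top jar 0.96 [183.5, 158.1, 223.8, 194.1]
top brush 0.78 [248.0, 185.7, 342.0, 212.7]
top brush 0.74 [425.2, 239.3, 476.3, 290.8]
top spoon 0.92 [248.5, 312.4, 345.4, 338.6]
{'mtx': array([[437.0360207 ,   0.        , 318.95999704],
       [  0.        , 437.0360207 , 237.43391361],
       [  0.        ,   0.        ,   1.        ]]), 'dist': array([-0.0329011,  0.       ,  0.       ,  0.       ,  0.       ]), 'R': array([[ 0.02331761, -0.99968092,  0.00971338],
       [-0.98403083, -0.0246654 , -0.17628084],
       [ 0.17646418, -0.00544781, -0.98429199]]), 't': array([-0.0238517 ,  0.59899188,  0.83153159])}
```

View pics/top0.png

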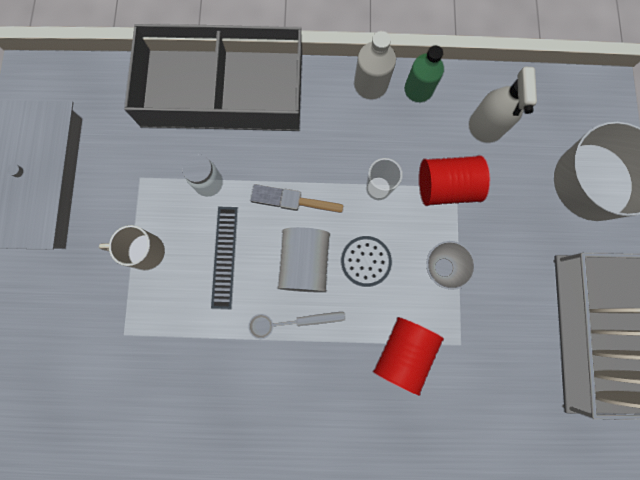

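View pics/scene0.png

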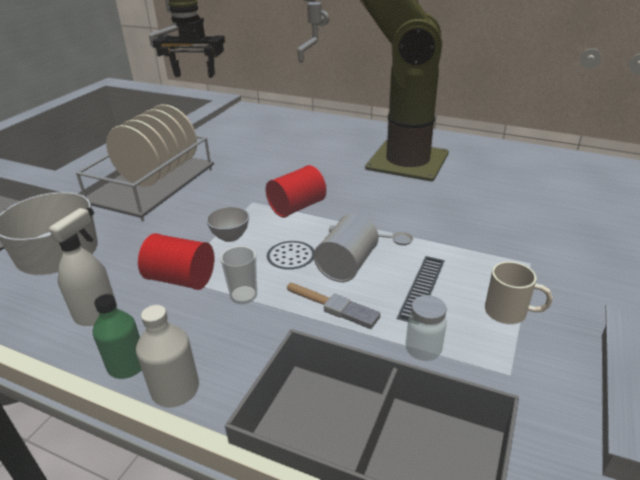

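The tin is the grey cylinder at top (305,260) and scene (347,247). The red cylinders at top (408,356) and (454,180) are look-alikes. The slot is at top (225,257), left of the tin in the picture, which is +y. Next I measure both and check a crop.

```bash
cat > h.py <<'E'
import numpy as np,cv2
from plant import r
from scipy.optimize import minimize
def pix2plane(c,uv,z):
    p=cv2.undistortPoints(np.array(uv,float).reshape(-1,1,2),c["mtx"],c["dist"]).reshape(-1,2)
    R=np.array(c["R"]);t=np.array(c["t"]);C=-R.T@t
    d=np.c_[p,np.ones(len(p))]@R
    return C+d*((z-C[2])/d[:,2])[:,None]
def proj(c,X):
    return cv2.projectPoints(np.array(X,float),cv2.Rodrigues(np.array(c["R"]))[0],np.array(c["t"]),c["mtx"],c["dist"])[0].reshape(-1,2)
def cyl(x,y,a,R=.0495,L=.118):
    th=np.linspace(0,2*np.pi,60);P=[]
    for s in(-L/2,L/2):
        P.append(np.c_[x+s*np.cos(a)-R*np.cos(th)*np.sin(a),y+s*np.sin(a)+R*np.cos(th)*np.cos(a),R+R*np.sin(th)])
    return np.vstack(P)
def hullmask(c,X):
    m=np.zeros((480*4,640*4),np.uint8)
    h=cv2.convexHull((proj(c,X)*4+1.5).round().astype(np.int32)); cv2.fillConvexPoly(m,h,1)
    return cv2.resize(m.astype(np.float32),(640,480),interpolation=cv2.INTER_AREA)
def fit(cams,masks,x0):
    def f(v):
        return sum(np.abs(hullmask(c,cyl(*v))-m).sum()/m.sum() for c,m in zip(cams,masks))
    s=np.array([[0,0,0],[.02,0,0],[0,.02,0],[0,0,.15]])+x0
    o=minimize(f,x0,method="Nelder-Mead",options=dict(initial_simplex=s,xatol=1e-4,fatol=1e-4))
    return o.x,o.fun
def pick(t,n,uv):
    ds=[d for d in r.cut_out(t,n) if d["rect"][0]<uv[0]<d["rect"][2] and d["rect"][1]<uv[1]<d["rect"][3]]
    return ds[0]["pixels"] if ds else None
def slotpose(c,m):
    ys,xs=np.nonzero(m);P=pix2plane(c,np.c_[xs,ys],0)[:,:2].astype(np.float32)
    (cc,sz,an)=cv2.minAreaRect(P);return cc,sz,an,P.mean(0)
E
python3 - <<'E'
from h import *
ct,cs=r.get_calibration("top"),r.get_calibration("scene")
im=r.snapshot("top");r.snapshot("scene")
mt=pick("tin","top",(305,260)); ms=pick("tin","scene",(345,248))
sl=pick("slot_drain","top",(225,257)); ss=pick("slot_drain","scene",(420,290))
x0=pix2plane(ct,[(305,260)],.09)[0];x0[2]=0
for c,m in(([ct],[mt]),([cs],[ms]),([ct,cs],[mt,ms])):
    print("tin",*fit(c,[k.astype(np.float32) for k in m],x0))
print("slot top",slotpose(ct,sl));print("slot scene",slotpose(cs,ss))
print("ends",[pix2plane(ct,[p],0)[0] for p in((228,207),(221,308))])
for nm,p,z in(("brush",[(252,195),(343,208),(280,208),(298,208)],.02),("spoon",[(262,326),(343,316),(262,314)],.01),("jar",[(204,180)],.05),("beaker",[(383,180)],.05),("bowl",[(450,265)],.03),("mug",[(131,246)],.05)):
    print(nm,pix2plane(ct,p,z)[:,:2].round(3).tolist())
cv2.imwrite("pics/crop0.png",cv2.resize(im[150:350,190:360,::-1],None,fx=3,fy=3,interpolation=cv2.INTER_CUBIC))
print(r.get_state()["clock"])
E
```

```text
tin [ 0.55167207  0.02157729 -0.03361854] 0.030728831887245178
tin [ 0.54971088  0.02042693 -0.03117626] 0.04952339828014374
tin [ 0.55144765  0.02160874 -0.03250884] 0.08708450198173523
slot top ((0.5617508292198181, 0.19083726406097412), (0.044186659157276154, 0.2187986522912979), 89.44029998779297, array([0.5603526 , 0.19100967], dtype=float32))
slot scene ((0.5590707063674927, 0.19045104086399078), (0.0435522086918354, 0.21934480965137482), 88.97992706298828, array([0.54427534, 0.18865888], dtype=float32))
ends [array([0.67121916, 0.18967767, 0.        ]), array([0.45411608, 0.19142763, 0.        ])]
brush [[0.694, 0.136], [0.67, -0.059], [0.667, 0.075], [0.668, 0.037]]
spoon [[0.42, 0.103], [0.444, -0.063], [0.444, 0.104]]
jar [[0.715, 0.233]]
beaker [[0.725, -0.14]]
bowl [[0.552, -0.282]]
mug [[0.573, 0.372]]
1.2
```

View pics/crop0.png

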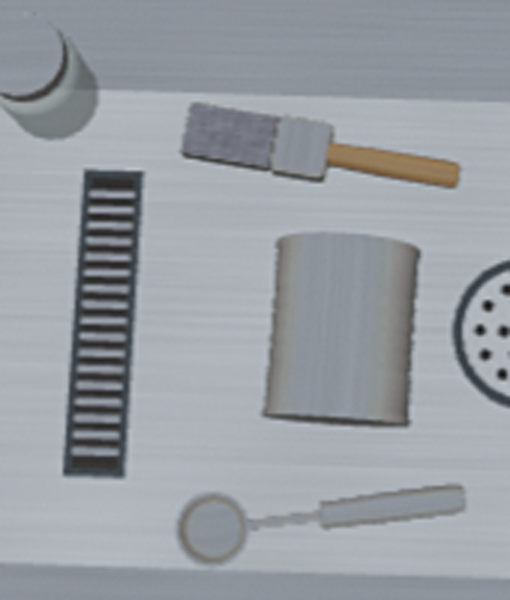

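The crop shows an unlabelled grey steel tin, with the slot left of it. The tin is at (0.551, 0.0215) with its axis at -0.032 rad. The slot is at (0.5605, 0.1905), at about -0.012 rad, with measured sizes matching the given ones.

My plan is to put both fingertips side by side along the tin's axis and stroke it in short no-slip steps. First I raise the hand and turn it.

```bash
python3 -m jog '[[0,0,-0.05,0,0.43],[0,0,-0.05,0,0.43],[0,0,0,-0.02226,0.43],[0,0,0,-0.02226,0.43],[0,0,0,-0.02226,0.43],[0,0,0,-0.02226,0.43],[0,0,0,-0.02226,0.43],[0,0,0,-0.02226,0.43],[0,0,0,-0.02226,0.43],[0,0,0,-0.02226,0.43],[0,0,0,-0.02226,0.43],[0,0,0,0,0.43]]' 10; cat > st.py <<'E'
from h import *
from scipy.spatial.transform import Rotation as Ro
import sys
s=r.get_state();R=Ro.from_quat(s["eef_rot"]).as_matrix();p=np.array(s["tool_pos"])
print("t",s["clock"],"p",p.round(4),"F",np.round(s["contact_force"],2),"op",round(s["opening"],3));print("xax",R[:,0].round(4),"zax",R[:,2].round(4),"yawdeg",np.degrees(np.arctan2(R[1,0],R[0,0])).round(2))
if len(sys.argv)>3:
    d=np.array([float(v) for v in sys.argv[1:4]])-p;print("tool delta",(R.T@d).round(4))
E
python3 st.py 0.551 0.0 0.18
```

```text
clock: 2.4
tool_pos: [0.1724, -0.6007, 0.3386]
eef_rot: [1.0, -0.016, 0.0, -0.0]
contact_force: [-0.0, 0.5, 0.3]
opening: 0.568
t 2.4 p [ 0.1724 -0.6007  0.3386] F [-0.01  0.47  0.3 ] op 0.568
xax [ 9.995e-01 -3.200e-02  3.000e-04] zax [ 3.e-04  3.e-04 -1.e+00] yawdeg -1.84
tool delta [ 0.3591 -0.6125  0.1589]
```

```bash
python3 -m jog '[[0.0225,-0.0365,0,0,0.43],[0.0225,-0.0365,0,0,0.43],[0.0225,-0.0365,0,0,0.43],[0.0225,-0.0365,0,0,0.43],[0.0225,-0.0365,0,0,0.43],[0.0225,-0.0365,0,0,0.43],[0.0225,-0.0365,0,0,0.43],[0.0225,-0.0365,0,0,0.43],[0.0225,-0.0365,0,0,0.43],[0.0225,-0.0365,0,0,0.43],[0.0225,-0.0365,0,0,0.43],[0.0225,-0.0365,0,0,0.43],[0.0225,-0.0365,0,0,0.43],[0.0225,-0.0365,0,0,0.43],[0.0225,-0.0365,0,0,0.43],[0.0225,-0.0365,0,0,0.43],[0,0,0,0,0.43],[0,0,0,0,0.43]]'; python3 st.py 0.551 0.006 0.12
```

```text
clock: 4.2
tool_pos: [0.5513, -0.0276, 0.3385]
eef_rot: [1.0, -0.016, -0.0, 0.0]
contact_force: [-0.4, -0.6, -0.6]
opening: 0.572
t 4.2 p [ 0.5513 -0.0276  0.3385] F [-0.38 -0.6  -0.57] op 0.572
xax [ 9.995e-01 -3.250e-02 -4.000e-04] zax [-4.e-04 -1.e-04 -1.e+00] yawdeg -1.86
tool delta [-0.0013 -0.0336  0.2185]
```

```bash
python3 -m jog '[[0,-0.041,0.04,0,0.43],[0,0,0.05,0,0.43],[0,0,0.05,0,0.43],[0,0,0.05,0,0.43],[0,0,0.03,0,0.43],[0,0,0.01,0,0.43],[0,0,0,0,0.43],[0,0,0,0,0.43]]'; python3 st.py 0.551 0.0135 0.099
python3 - <<'E'
from h import *
for n in("scene","wrist"): cv2.imwrite(f"pics/{n}1.png",r.snapshot(n)[:,:,::-1])
E
```

```text
clock: 5.0
tool_pos: [0.5535, 0.0066, 0.1153]
eef_rot: [1.0, -0.017, 0.001, 0.0]
contact_force: [0.3, -0.5, -0.6]
opening: 0.566
t 5.0 p [0.5535 0.0066 0.1153] F [ 0.26 -0.5  -0.56] op 0.566
xax [ 0.9994 -0.0339  0.0026] zax [ 2.6e-03 -1.0e-04 -1.0e+00] yawdeg -1.94
tool delta [-0.0027 -0.0068  0.0163]
```

View pics/scene1.png

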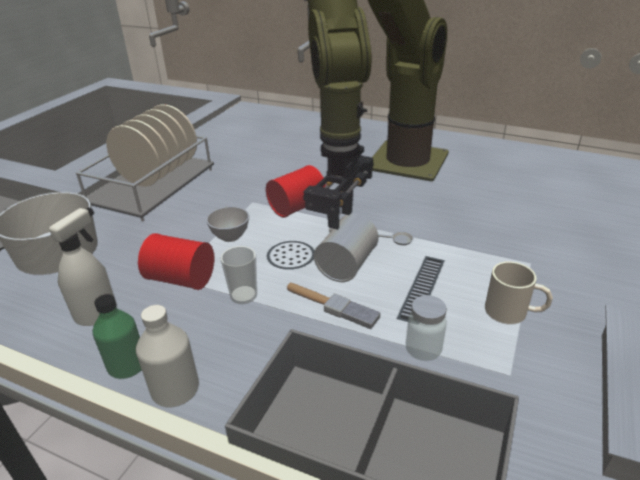

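View pics/wrist1.png

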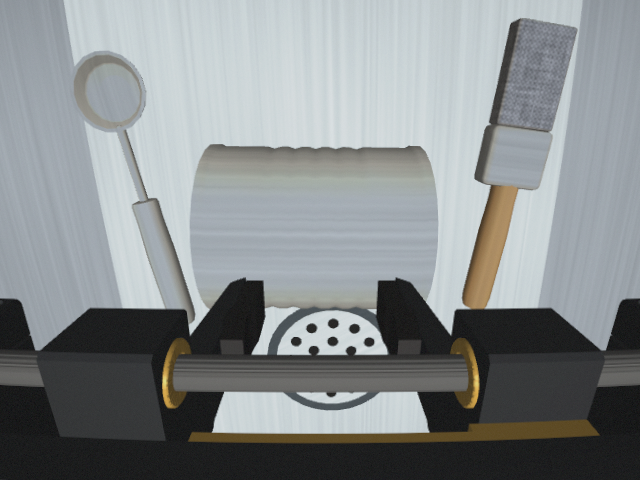

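The wrist view shows the tin (190-437, 146-308) centred between the fingertips and square to them. The spoon and brush are clear on both sides. Now I make contact.

```bash
python3 st.py; python3 -m jog '[[-0.002,-0.006,0,0,0.43],[0,0,0.002,0,0.43],[0,0,0.002,0,0.43],[0,0,0,0,0.43],[0,0,0,0,0.43]]'; python3 st.py 0.551 0.0135 0.099
```

```text
t 5.1 p [0.5538 0.007  0.1157] F [-0.86 -1.43  0.2 ] op 0.573
xax [ 0.9994 -0.0334  0.0037] zax [ 3.7e-03  2.0e-04 -1.0e+00] yawdeg -1.91
clock: 5.6
tool_pos: [0.5505, 0.0131, 0.1097]
eef_rot: [1.0, -0.016, -0.0, 0.0]
contact_force: [-0.0, 0.2, -1.1]
opening: 0.572
t 5.6 p [0.5505 0.0131 0.1097] F [-0.03  0.19 -1.05] op 0.572
xax [ 9.995e-01 -3.220e-02 -2.000e-04] zax [-2.e-04 -3.e-04 -1.e+00] yawdeg -1.85
tool delta [ 0.0005 -0.0004  0.0107]
```

```bash
python3 -m jog '[[0,0,0.004,0,0.43],[0,0,0.004,0,0.43],[0,0,0.001,0,0.43],[0,0,0,0,0.43],[0,0,0,0,0.43]]'; python3 -m jog '[[0,0,0.001,0,0.43],[0,0,0.001,0,0.43],[0,0,0,0,0.43],[0,0,0,0,0.43]]';python3 -m jog '[[0,0,0.001,0,0.43],[0,0,0,0,0.43],[0,0,0,0,0.43]]'; python3 st.py 0.551 0.0135 0.099
```

```text
clock: 6.1
tool_pos: [0.5506, 0.0132, 0.1007]
eef_rot: [1.0, -0.016, -0.0, 0.0]
contact_force: [0.5, -0.2, -0.2]
opening: 0.574
clock: 6.5
tool_pos: [0.5508, 0.0134, 0.0994]
eef_rot: [1.0, -0.016, 0.0, -0.0]
contact_force: [-1.3, -0.6, 4.9]
opening: 0.57
clock: 6.8
tool_pos: [0.5508, 0.0137, 0.0993]
eef_rot: [1.0, -0.016, 0.001, -0.0]
contact_force: [-2.8, 0.3, 13.0]
opening: 0.571
t 6.8 p [0.5508 0.0137 0.0993] F [-2.75  0.25 12.97] op 0.571
xax [ 0.9995 -0.0319  0.0014] zax [ 0.0014  0.     -1.    ] yawdeg -1.83
tool delta [0.0002 0.0002 0.0003]
```

```bash
python3 -m jog '[[0,-0.001,0,0,0.43],[0,-0.002,0,0,0.43],[0,-0.003,0,0,0.43],[0,-0.003,0,0,0.43],[0,-0.003,0,0,0.43],[0,-0.003,0,0,0.43],[0,-0.003,0,0,0.43],[0,-0.003,0,0,0.43],[0,-0.003,0,0,0.43],[0,-0.002,0,0,0.43],[0,-0.001,0,0,0.43],[0,0,0,0,0.43],[0,0,0,0,0.43]]'; python3 st.py
python3 - <<'E'
from h import *
cs=r.get_calibration("scene");cw=r.get_calibration("wrist")
cv2.imwrite("pics/wrist2.png",r.snapshot("wrist")[:,:,::-1]);r.snapshot("scene")
for d in r.cut_out("tin","scene"):print(d["score"],d["rect"])
E
```

```text
clock: 8.1
tool_pos: [0.552, 0.0409, 0.0993]
eef_rot: [1.0, -0.016, 0.001, -0.0]
contact_force: [-2.7, -0.4, 12.6]
opening: 0.57
t 8.1 p [0.552  0.0409 0.0993] F [-2.71 -0.36 12.59] op 0.57
xax [ 0.9995 -0.0319  0.0019] zax [ 1.9e-03  3.0e-04 -1.0e+00] yawdeg -1.83
0.82 [139.5, 234.8, 217.2, 291.6]
0.61 [265.2, 164.9, 327.2, 216.8]
0.56 [319.7, 221.8, 384.4, 280.7]
```

View pics/wrist2.png

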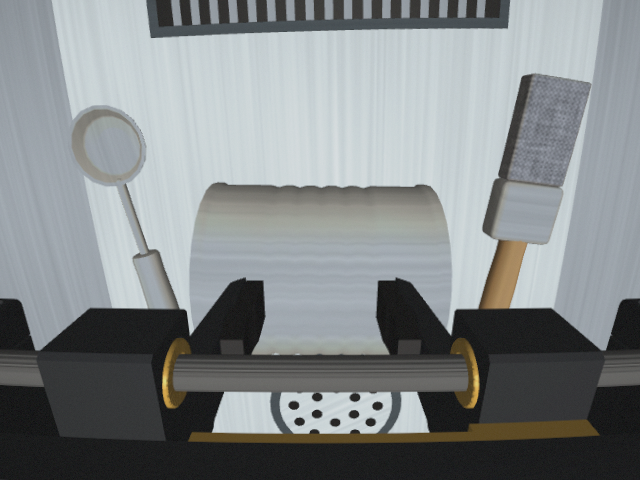

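The tin rolled as planned: the fingertips moved 27 mm, so the tin moved about 13.6 mm, and it is still square. I continue with slightly longer strokes.

```bash
python3 -m jog '[[0,0,-0.003,0,0.43],[0,0,-0.003,0,0.43],[0,0.008,0,0,0.43],[0,0.008,0,0,0.43],[0,0,0,0,0.43],[0,0,0.003,0,0.43],[0,0,0.003,0,0.43],[0,0,0,0,0.43],[0,0,0,0,0.43]]'; python3 st.py; python3 -m jog '[[0,-0.002,0,0,0.43],[0,-0.004,0,0,0.43],[0,-0.005,0,0,0.43],[0,-0.005,0,0,0.43],[0,-0.005,0,0,0.43],[0,-0.005,0,0,0.43],[0,-0.005,0,0,0.43],[0,-0.005,0,0,0.43],[0,-0.004,0,0,0.43],[0,-0.002,0,0,0.43],[0,0,0,0,0.43],[0,0,0,0,0.43]]'; python3 st.py
python3 - <<'E'
from h import *
cv2.imwrite("pics/wrist3.png",r.snapshot("wrist")[:,:,::-1])
E
```

```text
clock: 9.15
tool_pos: [0.5512, 0.0252, 0.0992]
eef_rot: [1.0, -0.016, 0.001, -0.0]
contact_force: [-3.2, -0.3, 15.1]
opening: 0.572
t 9.15 p [0.5512 0.0252 0.0992] F [-3.18 -0.33 15.07] op 0.572
xax [ 0.9995 -0.0315  0.0013] zax [ 1.4e-03  3.0e-04 -1.0e+00] yawdeg -1.81
clock: 10.35
tool_pos: [0.553, 0.0678, 0.0991]
eef_rot: [1.0, -0.016, 0.001, -0.001]
contact_force: [-2.3, 0.3, 11.2]
opening: 0.572
t 10.35 p [0.553  0.0678 0.0991] F [-2.28  0.29 11.18] op 0.572
xax [ 0.9995 -0.031   0.0021] zax [ 0.0022  0.0013 -1.    ] yawdeg -1.78
```

View pics/wrist3.png

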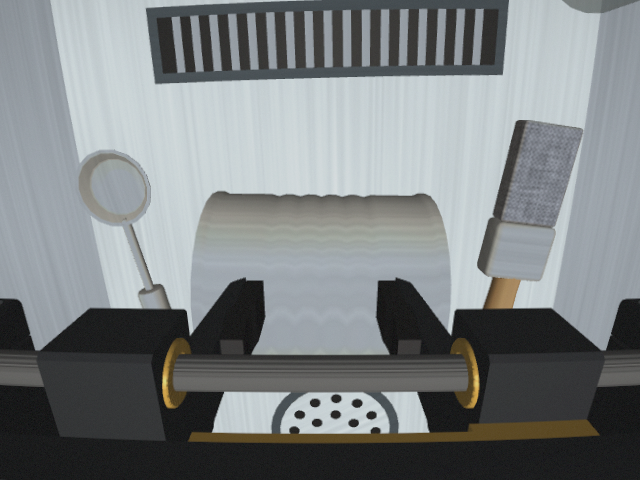

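```bash
for i in 1; do python3 -m jog '[[0,0,-0.003,0,0.43],[0,0,-0.003,0,0.43],[0,0.011,0,0,0.43],[0,0.011,0,0,0.43],[0,0,0,0,0.43],[0,0,0.003,0,0.43],[0,0,0.003,0,0.43],[0,0,0,0,0.43],[0,0,0,0,0.43]]'; python3 -m jog '[[0,-0.002,0,0,0.43],[0,-0.004,0,0,0.43],[0,-0.005,0,0,0.43],[0,-0.005,0,0,0.43],[0,-0.005,0,0,0.43],[0,-0.005,0,0,0.43],[0,-0.005,0,0,0.43],[0,-0.005,0,0,0.43],[0,-0.004,0,0,0.43],[0,-0.003,0,0,0.43],[0,-0.002,0,0,0.43],[0,0,0,0,0.43],[0,0,0,0,0.43]]'; python3 st.py; done
python3 - <<'E'
from h import *
c=r.get_calibration("wrist")
cv2.imwrite("pics/wrist4.png",r.snapshot("wrist")[:,:,::-1])
E
```

```text
clock: 11.3
tool_pos: [0.5518, 0.0453, 0.0991]
eef_rot: [1.0, -0.016, 0.001, -0.0]
contact_force: [-2.5, -0.8, 13.8]
opening: 0.572
clock: 12.6
tool_pos: [0.5537, 0.091, 0.0991]
eef_rot: [1.0, -0.016, 0.001, -0.001]
contact_force: [-1.6, 1.1, 12.8]
opening: 0.567
t 12.6 p [0.5537 0.091  0.0991] F [-1.64  1.11 12.78] op 0.567
xax [ 0.9995 -0.031   0.0023] zax [ 0.0023  0.0017 -1.    ] yawdeg -1.78
```

View pics/wrist4.png

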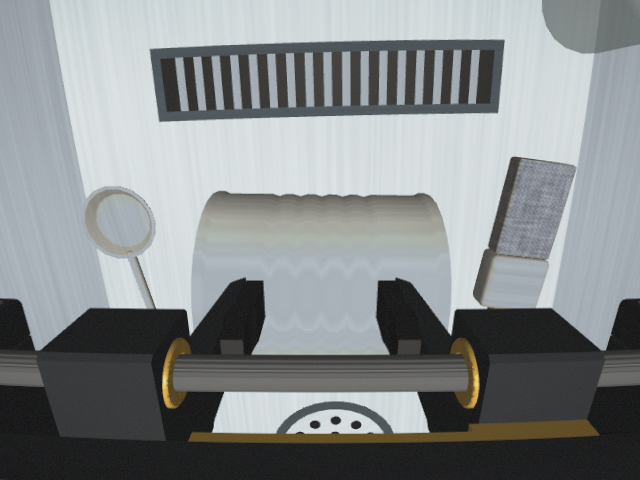

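```bash
python3 -m jog '[[0,0,-0.003,0,0.43],[0,0,-0.003,0,0.43],[0,0.0115,0,0,0.43],[0,0.0115,0,0,0.43],[0,0,0,0,0.43],[0,0,0.003,0,0.43],[0,0,0.003,0,0.43],[0,0,0,0,0.43],[0,0,0,0,0.43]]'; python3 -m jog '[[0,-0.002,0,0,0.43],[0,-0.004,0,0,0.43],[0,-0.005,0,0,0.43],[0,-0.005,0,0,0.43],[0,-0.005,0,0,0.43],[0,-0.005,0,0,0.43],[0,-0.005,0,0,0.43],[0,-0.005,0,0,0.43],[0,-0.004,0,0,0.43],[0,-0.003,0,0,0.43],[0,-0.002,0,0,0.43],[0,0,0,0,0.43],[0,0,0,0,0.43]]'; python3 -m jog '[[0,0,-0.003,0,0.43],[0,0,-0.003,0,0.43],[0,0.0115,0,0,0.43],[0,0.0115,0,0,0.43],[0,0,0,0,0.43],[0,0,0.003,0,0.43],[0,0,0.003,0,0.43],[0,0,0,0,0.43],[0,0,0,0,0.43]]'; python3 -m jog '[[0,-0.002,0,0,0.43],[0,-0.004,0,0,0.43],[0,-0.005,0,0,0.43],[0,-0.005,0,0,0.43],[0,-0.005,0,0,0.43],[0,-0.005,0,0,0.43],[0,-0.005,0,0,0.43],[0,-0.005,0,0,0.43],[0,-0.004,0,0,0.43],[0,-0.003,0,0,0.43],[0,-0.002,0,0,0.43],[0,0,0,0,0.43],[0,0,0,0,0.43]]'; python3 st.py
python3 - <<'E'
from h import *
c=r.get_calibration("wrist")
cv2.imwrite("pics/wrist5.png",r.snapshot("wrist")[:,:,::-1])
E
```

```text
clock: 13.55
tool_pos: [0.5525, 0.0673, 0.099]
eef_rot: [1.0, -0.016, 0.001, -0.0]
contact_force: [-1.6, -0.4, 12.0]
opening: 0.569
clock: 14.85
tool_pos: [0.5545, 0.1131, 0.0992]
eef_rot: [1.0, -0.016, 0.001, -0.001]
contact_force: [-1.6, 0.1, 11.7]
opening: 0.57
clock: 15.75
tool_pos: [0.5532, 0.0892, 0.0989]
eef_rot: [1.0, -0.016, 0.001, -0.0]
contact_force: [-2.2, -0.7, 11.6]
opening: 0.577
clock: 17.05
tool_pos: [0.5552, 0.1351, 0.0993]
eef_rot: [1.0, -0.016, 0.001, -0.001]
contact_force: [-1.6, 0.8, 13.4]
opening: 0.569
t 17.05 p [0.5552 0.1351 0.0993] F [-1.62  0.83 13.44] op 0.569
xax [ 0.9995 -0.0311  0.0024] zax [ 0.0025  0.002  -1.    ] yawdeg -1.78
```

View pics/wrist5.png

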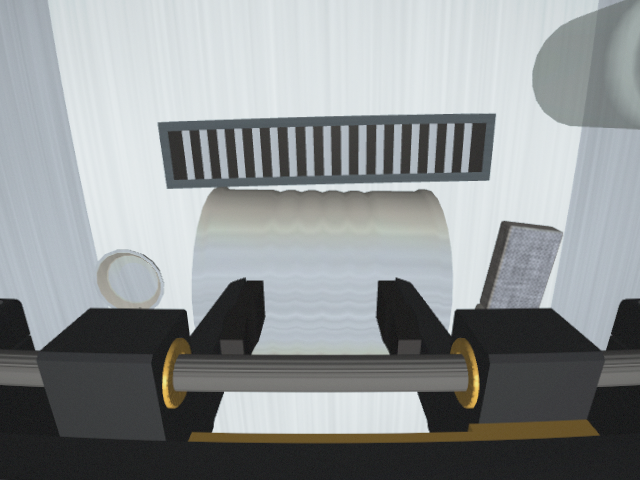

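```bash
python3 -m jog '[[0,0,-0.003,0,0.43],[0,0,-0.003,0,0.43],[0,0.0105,0,0,0.43],[0,0.0105,0,0,0.43],[0,0,0,0,0.43],[0,0,0.003,0,0.43],[0,0,0.003,0,0.43],[0,0,0,0,0.43],[0,0,0,0,0.43]]'; python3 -m jog '[[0,-0.002,0,0,0.43],[0,-0.004,0,0,0.43],[0,-0.005,0,0,0.43],[0,-0.005,0,0,0.43],[0,-0.005,0,0,0.43],[0,-0.005,0,0,0.43],[0,-0.005,0,0,0.43],[0,-0.005,0,0,0.43],[0,-0.004,0,0,0.43],[0,-0.003,0,0,0.43],[0,-0.002,0,0,0.43],[0,0,0,0,0.43],[0,0,0,0,0.43]]'; python3 -m jog '[[0,0,-0.003,0,0.43],[0,0,-0.003,0,0.43],[0,0.0115,0,0,0.43],[0,0.0115,0,0,0.43],[0,0,0,0,0.43],[0,0,0.003,0,0.43],[0,0,0.003,0,0.43],[0,0,0,0,0.43],[0,0,0,0,0.43]]'; python3 -m jog '[[0,-0.002,0,0,0.43],[0,-0.004,0,0,0.43],[0,-0.005,0,0,0.43],[0,-0.005,0,0,0.43],[0,-0.005,0,0,0.43],[0,-0.005,0,0,0.43],[0,-0.005,0,0,0.43],[0,-0.005,0,0,0.43],[0,-0.004,0,0,0.43],[0,-0.003,0,0,0.43],[0,-0.002,0,0,0.43],[0,0,0,0,0.43],[0,0,0,0,0.43]]'; python3 st.py; python3 -m jog '[[0,0,-0.005,0,0.43],[0,0,-0.02,0,0.43],[0,0.03,-0.03,0,0.43],[0,0.05,0,0,0.43],[0,0.05,0,0,0.43],[0,0,0,0,0.43]]'
python3 - <<'E'
from h import *
cw=r.get_calibration("wrist");w=r.snapshot("wrist")
ct,cs=r.get_calibration("top"),r.get_calibration("scene");t=r.snapshot("top");s=r.snapshot("scene")
cv2.imwrite("pics/w6.png",np.hstack([cv2.resize(k[:,:,::-1],(400,300)) for k in(w,s)]));cv2.imwrite("pics/t6.png",t[:,:,::-1])
cams=[];ms=[]
for n,c in(("top",ct),("scene",cs),("wrist",cw)):
    uv=proj(c,[[.557,.171,.07]])[0]
    m=pick("tin",n,uv)
    print(n,uv,None if m is None else m.sum())
    if m is not None: print(fit([c],[m.astype(np.float32)],np.array([.557,.171,-.03])))
E
```

```text
clock: 18.0
tool_pos: [0.554, 0.1133, 0.099]
eef_rot: [1.0, -0.016, 0.001, -0.0]
contact_force: [-2.3, -0.4, 12.1]
opening: 0.573
clock: 19.3
tool_pos: [0.556, 0.1591, 0.0992]
eef_rot: [1.0, -0.016, 0.001, -0.001]
contact_force: [-1.8, 0.9, 12.0]
opening: 0.57
clock: 20.2
tool_pos: [0.5548, 0.1353, 0.0989]
eef_rot: [1.0, -0.016, 0.001, -0.001]
contact_force: [-2.3, -0.7, 11.5]
opening: 0.574
clock: 21.5
tool_pos: [0.5567, 0.1812, 0.0993]
eef_rot: [1.0, -0.016, 0.001, -0.001]
contact_force: [-1.0, -0.6, 12.0]
opening: 0.566
t 21.5 p [0.5567 0.1812 0.0993] F [-1.04 -0.56 12.02] op 0.566
xax [ 0.9995 -0.0313  0.0025] zax [ 0.0025  0.0024 -1.    ] yawdeg -1.79
clock: 22.1
tool_pos: [0.5509, 0.0388, 0.1519]
eef_rot: [1.0, -0.022, -0.001, 0.004]
contact_force: [-1.0, 0.7, 0.2]
opening: 0.57
top [227.05156949 254.85322968] 2575
(array([ 0.55773681,  0.17070661, -0.06001617]), np.float64(0.24742718040943146))
scene [415.25296364 256.56528923] 3044
(array([ 0.55467238,  0.17180033, -0.03261339]), np.float64(0.09255912899971008))
wrist [321.82319434  15.36248399] 23332
(array([ 0.55718856,  0.17450038, -0.04886295]), np.float64(0.013899901881814003))
```

View pics/t6.png

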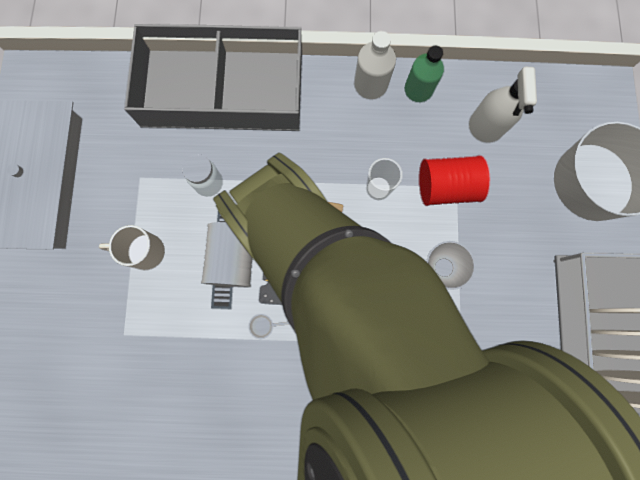

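View pics/w6.png

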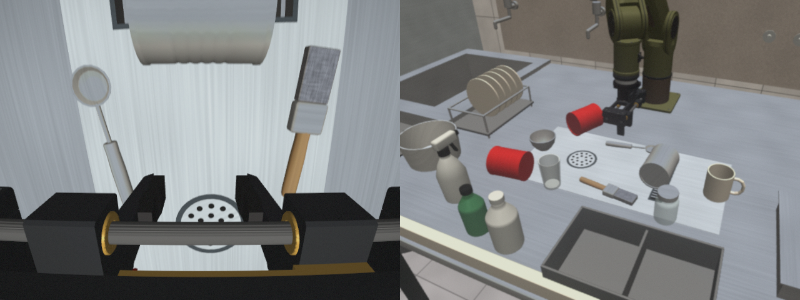

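Dead reckoning gives tin y = 0.171 and the scene fit gives 0.172. The top and wrist views are partly occluded. About 19 mm of tin travel remains, so the last stroke is about 38 mm.

```bash
python3 -m jog '[[0.003,-0.03,-0.005,0,0.43],[0.003,-0.04,0,0,0.43],[0,-0.045,0,0,0.43],[0,0,0,0,0.43],[0,0,0,0,0.43]]'; python3 st.py 0.5563 0.1615 0.105
```

```text
clock: 22.9
tool_pos: [0.5607, 0.1669, 0.1577]
eef_rot: [1.0, -0.013, -0.0, -0.0]
contact_force: [0.3, -1.2, -0.4]
opening: 0.568
t 22.9 p [0.5607 0.1669 0.1577] F [ 0.31 -1.21 -0.43] op 0.568
xax [ 9.996e-01 -2.700e-02 -4.000e-04] zax [-4.e-04  9.e-04 -1.e+00] yawdeg -1.55
tool delta [-0.0042  0.0056  0.0527]
```

```bash
python3 -m jog '[[-0.004,0.0055,0.02,0.0008,0.43],[0,0,0.02,0,0.43],[0,0,0.012,0,0.43],[0,0,0,0,0.43],[0,0,0,0,0.43]]'; python3 st.py 0.5563 0.1615 0.0995
```

```text
clock: 23.4
tool_pos: [0.5575, 0.1584, 0.106]
eef_rot: [1.0, -0.019, 0.0, 0.0]
contact_force: [1.0, 0.6, -0.2]
opening: 0.572
t 23.4 p [0.5575 0.1584 0.106 ] F [ 0.98  0.57 -0.23] op 0.572
xax [ 9.993e-01 -3.760e-02  1.000e-04] zax [ 1.e-04 -1.e-04 -1.e+00] yawdeg -2.15
tool delta [-0.0013 -0.0031  0.0065]
```

```bash
python3 -m jog '[[-0.001,-0.003,0.003,-0.001,0.43],[0,0,0.003,0,0.43],[0,0,0,0,0.43],[0,0,0.001,0,0.43],[0,0,0,0,0.43],[0,0,0,0,0.43]]'; python3 st.py 0.5563 0.1615 0.099
```

```text
clock: 24.0
tool_pos: [0.5566, 0.1619, 0.0994]
eef_rot: [1.0, -0.015, 0.0, -0.0]
contact_force: [-1.1, 0.6, 5.1]
opening: 0.568
t 24.0 p [0.5566 0.1619 0.0994] F [-1.09  0.59  5.14] op 0.568
xax [ 9.995e-01 -3.080e-02  7.000e-04] zax [ 7.e-04  3.e-04 -1.e+00] yawdeg -1.77
tool delta [-0.0003  0.0004  0.0004]
```

```bash
python3 -m jog '[[0,0,0.0008,0,0.43],[0,0,0,0,0.43],[0,-0.002,0,0,0.43],[0,-0.004,0,0,0.43],[0,-0.005,0,0,0.43],[0,-0.005,0,0,0.43],[0,-0.005,0,0,0.43],[0,-0.005,0,0,0.43],[0,-0.005,0,0,0.43],[0,-0.004,0,0,0.43],[0,-0.002,0,0,0.43],[0,-0.002,0,0,0.43],[0,0,0,0,0.43],[0,0,0,0,0.43],[0,0,0,0,0.43]]'; python3 st.py; python3 -m jog '[[0,0,-0.005,0,0.43],[0,0,-0.02,0,0.43],[0,0,-0.04,0,0.43],[0,0,-0.05,0,0.43],[0,0.04,-0.03,0,0.43],[0,0.05,0,0,0.43],[0,0.05,0,0,0.43],[0,0.05,0,0,0.43],[0,0.05,0,0,0.43],[0,0.05,0,0,0.43],[0,0.05,0,0,0.43],[0,0.05,0,0,0.43],[0,0,0,0,0.43],[0,0,0,0,0.43]]'
python3 - <<'E'
from h import *
ct,cs=r.get_calibration("top"),r.get_calibration("scene");t=r.snapshot("top");s=r.snapshot("scene")
cv2.imwrite("pics/s7.png",s[:,:,::-1]);cv2.imwrite("pics/t7.png",t[:,:,::-1])
cc=[];mm=[]
for n,c in(("top",ct),("scene",cs)):
    m=pick("tin",n,proj(c,[[.557,.19,.07]])[0])
    if m is not None: cc.append(c);mm.append(m.astype(np.float32));print(n,fit([c],mm[-1:],np.array([.557,.19,-.03])))
print(fit(cc,mm,np.array([.557,.19,-.03])))
for t_ in("mug","bowl","beaker","jar","brush","spoon"):
    for d in r.cut_out(t_,"top"): print(t_,round(d["score"],2),d["rect"])
E
```

```text
clock: 25.5
tool_pos: [0.5582, 0.2016, 0.0993]
eef_rot: [1.0, -0.015, 0.001, -0.001]
contact_force: [-0.7, -0.4, 9.5]
opening: 0.571
t 25.5 p [0.5582 0.2016 0.0993] F [-0.68 -0.38  9.49] op 0.571
xax [ 0.9995 -0.0307  0.002 ] zax [ 0.002   0.0014 -1.    ] yawdeg -1.76
clock: 26.9
tool_pos: [0.5449, -0.1908, 0.2425]
eef_rot: [1.0, -0.017, -0.0, -0.0]
contact_force: [-0.3, 1.0, -0.5]
opening: 0.571
top (array([ 0.55908609,  0.19059651, -0.04305128]), np.float64(0.049230579286813736))
scene (array([ 0.55545191,  0.19091112, -0.03558863]), np.float64(0.10733430832624435))
(array([ 0.55872889,  0.19152798, -0.03930495]), np.float64(0.1699715405702591))
mug 0.57 [99.8, 225.3, 165.7, 273.1]
beaker 0.94 [363.6, 155.3, 405.6, 200.5]
beaker 0.22 [193.8, 223.6, 249.3, 287.0]
jar 0.63 [180.5, 155.6, 225.2, 196.4]
jar 0.58 [99.4, 226.3, 161.7, 273.2]
brush 0.92 [251.0, 185.4, 340.8, 212.0]
spoon 0.85 [248.6, 313.5, 345.8, 337.0]
spoon 0.21 [364.5, 156.4, 405.6, 200.6]
```

View pics/t7.png

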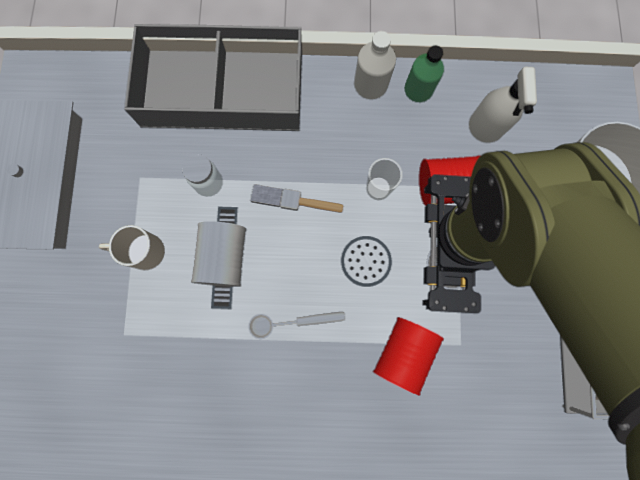

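The tin lies on the slot at (0.558, 0.191), against the slot at (0.5605, 0.1905). The other things are in place, except that the bowl is hidden under the raised hand. I do one stillness check, then hand in.

```bash
python3 -m jog '[[0,0.03,-0.05,0,0.43],[0,0.04,-0.05,0,0.43],[0,0.04,0,0,0.43],[0,0.04,0,0,0.43],[0,0.04,0,0,0.43],[0,0,0,0,0.43],[0,0,0,0,0.43],[0,0,0,0,0.43]]'
python3 - <<'E'
from h import *
t=r.snapshot("top");s=r.snapshot("scene")
cv2.imwrite("pics/s8.png",s[:,:,::-1])
for n,k,u in(("top","tin",(219,254)),("scene","bowl",(228,225)),("scene","tin",(428,260))):
    m=pick(k,n,u)
    if m is None: print(n,k,None);continue
    ys,xs=np.nonzero(m);print(n,k,xs.min(),ys.min(),xs.max(),ys.max())
    if k=="tin" and n=="top":
        print(fit([r.get_calibration(n)],[m.astype(np.float32)],np.array([.557,.19,-.03])))
E
```

```text
clock: 28.2
tool_pos: [0.5406, -0.3642, 0.325]
eef_rot: [1.0, -0.014, 0.0, -0.001]
contact_force: [0.9, -0.1, 0.3]
opening: 0.567
top tin 192 221 246 286
(array([ 0.55948235,  0.1914316 , -0.05402249]), np.float64(0.04353955388069153))
scene bowl 206 207 248 241
scene tin 392 232 455 301
```

View pics/s8.png

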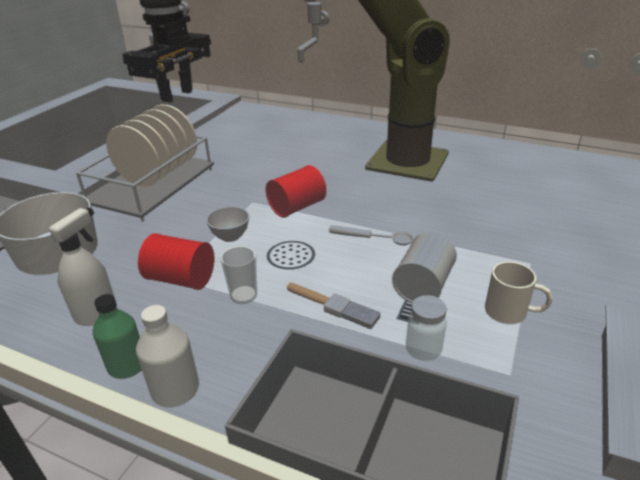

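The tin rests on the grating at scene (425,266). The bowl is back at its original pixels, and the hand is well clear.

```bash
python3 -c "
from plant import r
print(r.finish_job(), r.get_state()['clock'])"
```

```text
the job is handed in; nothing more can be done
the job is handed in; nothing more can be done
```

I rolled the grey tin onto the slot drain with eight short strokes of both fingertips on its top, pressing with about 10–15 N. I then took the hand away and handed the job in; the last clock reading before that was about 28 s.

- **Position:** the last measurements put the tin's middle at about (0.559, 0.191) m. The slot's middle is at (0.5605, 0.1905) m, so the tin is about 2 mm off along the slot and within 1 mm across it.
- **Stillness:** two looks about 1.3 s apart agreed within 1 mm in position.
- **Angle:** this check is less certain. The fits put the tin's axis at -0.033 to -0.054 rad, against about -0.012 rad for the slot, so it is roughly 1.2–2.4° from parallel.
- **Everything else:** in the last pictures the mug, bowl, beaker, jar, brush and spoon, and both red look-alikes, were where they started.
- **Disagreements:** the top-camera and wrist-camera fits taken partway through were partly hidden or cut off. There I relied on the scene camera and the distance the fingertips had travelled, which agreed within 1 mm.

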